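Pack the hexagonal clay stamps in their tray

ROBOT

A 7-joint arm with a two-finger parallel gripper is mounted at the origin on the work surface. World frame = base frame: x ahead of the robot, y to its left, z up, the work surface at z = 0. Lengths are in m, angles in rad, forces in N, time in s.
With the tool pointing down it reaches from about 0.425 to 1.025 m from the base axis. Payload 9.4 kg.
Tool frame: the origin (TCP) lies on the mounting face of the last link; the fingertips stand 186 mm ahead of it and the grasp point (between the pads) lies 167 mm ahead of it; z points along the fingers, y is the line along which they close (so a half turn about z gives the same grasp; the last joint's range is limited). The gripper opens to 93 mm and grips with 3 to 60 N. Pads are 15 mm wide; open, the fingers measure 128 mm over their backs; the gripper's body (75 mm by 188 mm) begins 65 mm behind the grasp point.
Start: joints at [1.112, 0.599, -0.003, 1.599, 0.002, 0.943, -0.08], TCP at [0.27, -0.673, 0.405] pointing down, gripper open.
Joint ranges: [-2.57, 2.57], [-0.35, 1.97], [-1.29, 1.29], [0.11, 2.56], [-1.05, 4.19], [0.11, 1.86], [-2.63, 2.63]. Speed limits (rad/s): [2.22, 2.22, 3.01, 3.01, 3.14, 3.14, 3.14].

INTERFACE

Orientations are given as a 3x3 rotation matrix whose columns are the frame's x, y, z axes.
In Python, from cell import manip, imaging, models, readout gives the robot as it stands. Calls block until the motion is done:
- manip.goto(position, orientation): joint-space move of the TCP to a pose.
- manip.line_to(position, ori=None, rate=0.15, threshold=None): straight line of the TCP; ori=None keeps the orientation; rate is the mean speed in m/s. With threshold (N) it stops when the force on the tool has changed by that much, and returns True; else False.
- manip.goto_joints(angles): joint-space move.
- manip.ungrasp() and manip.close(grasp_force=None): open the fingers fully, or close them until they stop; grasp_force is the grip in N (None keeps the last).
- manip.wait(seconds).
- manip.ik(position, orientation): joint angles nearest the present ones, or None.
- imaging.capture(name): name is "side" or "top"; returns a dict with "img" (480x640x3 uint8, red, green, blue), "fx", "fy", "cx", "cy" (pixels), "T" (4x4, takes a point from camera to world coordinates). Camera axes: x right, y down, z forward; pixel columns grow to the right and rows downward; lengths in m; the calibration is good to about 2 mm. A picture is of the moment at which its call begins. There is no depth.
A pose or a line that the arm cannot do raises manip.MotionError and nothing moves.
- manip.finish_job(): hands the job in; it is judged then, once.
Trained networks look in a picture, given as the dict that the camera call returned (one of the last four; its "shot" number tells which), for a name from the list of things; names that differ only in an ending like _2 or _b are one class to them, and where a whole thing is asked for, a point or a joint stands for the part that bears it (a point fixed in the world has none). Each returns a list of dicts, best first, with "score" (0 to 1); they miss things now and then, are a little off and sometimes report something else, mostly with a low value. They report only what shows in the picture. A call takes as long as a camera call. They do not tell look-alikes from the thing itself.
- models.find_in(name, picture): "box" ([left, top, right, bottom] in pixels, round what is visible of it).
Readings, each from a call of its own:
- readout.get_time_s(): time.
- readout.get_joints(): joint angles.
- readout.get_qvel(): joint speeds.
- readout.get_joint_torque(): joint torques, N m.
- readout.get_tool_pos(): TCP position.
- readout.get_tcp_rot(): TCP orientation.
- readout.get_contact_force(): force on the tool from outside, world axes, zero at the start.
- readout.get_torque(): the same for the moment, N m.
- readout.get_opening(): opening from 0.0 (shut) to 1.0 (fully open).
- readout.get_grasp_force(): force on a finger pad.
Only numpy, scipy, OpenCV 4.12 (cv2) and the standard library are available. Lean on these libraries where they do the work, as an engineer would, in place of code of your own. Each camera call takes 0.05 s, during which the arm holds its last target. There are 200 camera calls.

TASK

Put the two hexagonal stamps lying on the table back in the wooden tray, standing flat on its floor with handles up, one in each free notch of the zigzag fence and pushed fully home, so that with the one already there they make a tight row with flat faces touching. Then nestle the round stamp, already in the tray, into a gap of that row's front edge, flat on the floor and touching two neighbouring hexagons. Leave everything else where it is, the hexagon already packed still home in its notch, and let go.

Things in the scene. Friction and masses are not known exactly. Their poses are not given: they have to be found in the camera images.
- tray: Low wooden tray fixed to the table. Origin at table level; outer edges x -132 and +92, y -111 and +107 mm. Floor 8 mm up; walls 22 high, 12 thick (left 21). Waxed: friction on clay about 0.3. A zigzag fence (22 high) along the far (+x) wall makes three 120-degree notches, 56.8 mm apart along y, open to -x (front, robot side). A hexagon slides home along +x, corner first: two flats on the fence, two facing its neighbours along y.
- seat_left (a point): Point on the tray floor where the underside centre of a hexagonal stamp is when fully home in the left (+y), already filled, notch; axes as the tray's. In the tray frame: (35, 56.8, 8) mm.
- seat_middle (a point): Point on the tray floor where the underside centre of a hexagonal stamp is when fully home in the middle notch; axes as the tray's. In the tray frame: (35, 0, 8) mm.
- seat_right (a point): Point on the tray floor where the underside centre of a hexagonal stamp is when fully home in the right (-y) notch; axes as the tray's. In the tray frame: (35, -56.8, 8) mm.
- hex_a: Hexagonal stamp, 56 mm across flats: fired-clay block 20 thick with a wooden bar handle 40 x 14, 30 high, centred on top (top at 50). Origin: centre of underside, z up. x runs along the bar and through two opposite corners. About 110 g. Starts on the table beside the tray.
- hex_b: Hexagonal stamp, 56 mm across flats: fired-clay block 20 thick with a wooden bar handle 40 x 14, 30 high, centred on top (top at 50). Origin: centre of underside, z up. x runs along the bar and through two opposite corners. About 110 g. Starts on the table beside the tray. Same as hex_a; any sixth of a turn fits, but bar along the tray's x leaves fingers most room.
- hex_c: Hexagonal stamp, 56 mm across flats: fired-clay block 20 thick with a wooden bar handle 40 x 14, 30 high, centred on top (top at 50). Origin: centre of underside, z up. x runs along the bar and through two opposite corners. About 110 g. Loose, already home in the left notch, bar along the tray's x, its outer flat 0.8 mm from the left wall, which backs it.
- round_stamp: Round stamp: fired-clay disc 52 mm across, 20 thick, with an upright wooden knob 18 across, 30 high, centred on top (top at 50). Origin: centre of underside. About 100 g. Starts on the tray floor in the open front part. Touching two packed hexagons, its centre is 46 mm in front (tray -x) of the line of seats, midway between the two.
- square_stamp: Bystander. Square stamp, 50 x 50 mm: fired-clay block 20 thick with a wooden bar handle 40 x 14, 30 high, centred on top (top at 50). Origin: centre of underside, z up. Lies among the hexagonal ones; not wanted.
- cutter: Bystander. Upright steel cutter ring, 64 mm across, 28 high, on the table beside the tray; origin at its underside.
- glaze_jar: Bystander. Glass jar 54 mm across, 75 high; origin at its underside.
- pebble: Bystander. Smooth stone 48 mm across, 19 high; origin at its underside.
Not all that is in view belongs to the job. Leave any blue look-alike of the hex_b alone.

How it is judged:
At the end, for the whole second after the job is handed in: Every hexagonal stamp is upright on the tray floor within 2.5 mm, centred within 2.5 mm of its own seat, skewed under 5 degrees, neighbours' faces within about 2.5 mm; the round stamp is flat on the floor within 2.5 mm of touching two neighbouring hexagons; all at rest (((horizontal distance between hex_a and seat_middle below 0.0025 m and horizontal distance between hex_b and seat_right below 0.0025 m) or (horizontal distance between hex_b and seat_middle below 0.0025 m and horizontal distance between hex_a and seat_right below 0.0025 m)) and horizontal distance between hex_c and seat_left below 0.0025 m and (angle between the x axis of hex_a and the x axis of tray, either way round below 0.087 rad or angle between the x axis of hex_a and the x axis of tray, either way round between 0.96 and 1.134 rad) and (angle between the x axis of hex_b and the x axis of tray, either way round below 0.087 rad or angle between the x axis of hex_b and the x axis of tray, either way round between 0.96 and 1.134 rad) and (angle between the x axis of hex_c and the x axis of tray, either way round below 0.087 rad or angle between the x axis of hex_c and the x axis of tray, either way round between 0.96 and 1.134 rad) and ((horizontal distance between hex_a and hex_b below 0.0585 m and horizontal distance between hex_a and hex_c below 0.0585 m) or (horizontal distance between hex_b and hex_a below 0.0585 m and horizontal distance between hex_b and hex_c below 0.0585 m)) and ((horizontal distance between round_stamp and hex_a below 0.0565 m and horizontal distance between round_stamp and hex_b below 0.0565 m) or (horizontal distance between round_stamp and hex_a below 0.0565 m and horizontal distance between round_stamp and hex_c below 0.0565 m) or (horizontal distance between round_stamp and hex_b below 0.0565 m and horizontal distance between round_stamp and hex_c below 0.0565 m)) and height (world z) of each of hex_a, hex_b, hex_c, round_stamp below 0.0105 m and angle between each of hex_a, hex_b, hex_c, round_stamp's own z axis and vertical below 0.05 rad and linear speed of each of hex_a, hex_b, hex_c, round_stamp below 0.01 m/s).
It fails at once if a thing that is not a hexagonal or round stamp (square stamp, cutter, jar, pebble) is moved by more than 30 mm (distance of any of square_stamp, cutter, glaze_jar, pebble from where it was at the start of the episode above 0.03 m).
It also fails if it takes over 72 s, if anything falls off the work surface, if the arm or the gripper's body presses on something with over 40 N, if the wrist force passes 120 N, or if a joint passes its speed limit or range.

## Working session

There is one attempt and no reset: what is moved stays moved. The work goes in short steps, each a Python script; the robot and the scene stay as the last script left them, time stands still between calls to the robot, and variables do not carry over. Pictures are saved under pics/ and viewed, at most 10 in all, crops included, and the job is handed in when it is done.

```bash
mkdir -p pics && ls && python3 - <<'E'
from cell import manip, imaging, models, readout
import cv2, numpy as np, pickle
for n in ["top","side"]:
    p=imaging.capture(n); cv2.imwrite(f"pics/{n}0.png",p["img"][:,:,::-1]); pickle.dump(p,open(f"{n}0.pkl","wb"))
    print(n,p["fx"],p["fy"],p["cx"],p["cy"]);print(np.round(p["T"],4))
    for k in ["hex_a","round_stamp","tray","square_stamp"]:
        print(k,[(np.round(d["box"]).astype(int).tolist(),round(d["score"],2)) for d in models.find_in(k,p)])
print(readout.get_time_s())
E
```

```text
pics
top 556.9317147434817 556.9317147434817 315.7044137479534 237.16502485685427
[[ 0.0156 -0.9823  0.1868  0.283 ]
 [-0.9998 -0.0137  0.0113 -0.0277]
 [-0.0085 -0.187  -0.9823  1.084 ]
 [ 0.      0.      0.      1.    ]]
hex_a [([489, 213, 520, 244], 0.91), ([442, 163, 475, 199], 0.78), ([273, 170, 305, 203], 0.77), ([130, 158, 166, 188], 0.73), ([258, 150, 385, 275], 0.51)]
round_stamp [([332, 224, 366, 248], 0.57)]
tray [([258, 149, 386, 275], 0.64)]
square_stamp [([130, 246, 169, 279], 0.97)]
side 575.4870012751339 575.4870012751339 308.6073678945284 237.677928867613
[[-0.9464 -0.219   0.2373  0.1696]
 [-0.3229  0.6494 -0.6885  0.9027]
 [-0.0033 -0.7283 -0.6853  0.9855]
 [ 0.      0.      0.      1.    ]]
hex_a [([246, 245, 272, 268], 0.74), ([180, 338, 211, 373], 0.73), ([332, 153, 356, 178], 0.66), ([289, 163, 310, 188], 0.58)]
round_stamp [([306, 224, 324, 245], 0.62)]
tray [([230, 208, 339, 292], 0.87)]
square_stamp [([259, 352, 297, 391], 0.66)]
0.5
```

```bash
python3 - <<'E'
import cv2
a=cv2.imread("pics/top0.png")
cv2.imwrite("pics/topc.png",cv2.resize(a[130:330,110:550],(800,364),interpolation=cv2.INTER_CUBIC))
cv2.imwrite("pics/trayc.png",cv2.resize(a[140:285,250:395],(600,600),interpolation=cv2.INTER_CUBIC))
E
```

```text
(no output)
```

View pics/topc.png

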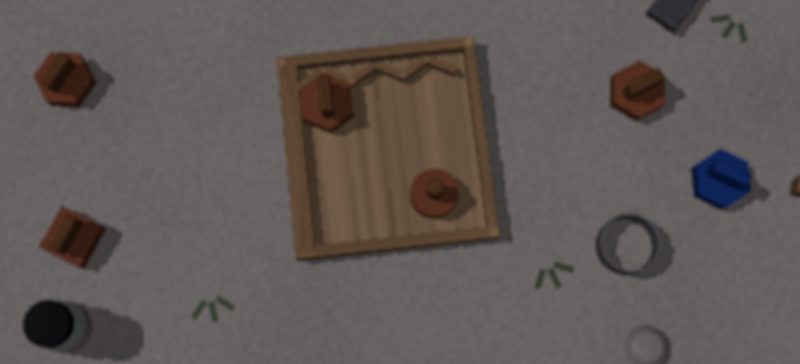

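View pics/trayc.png

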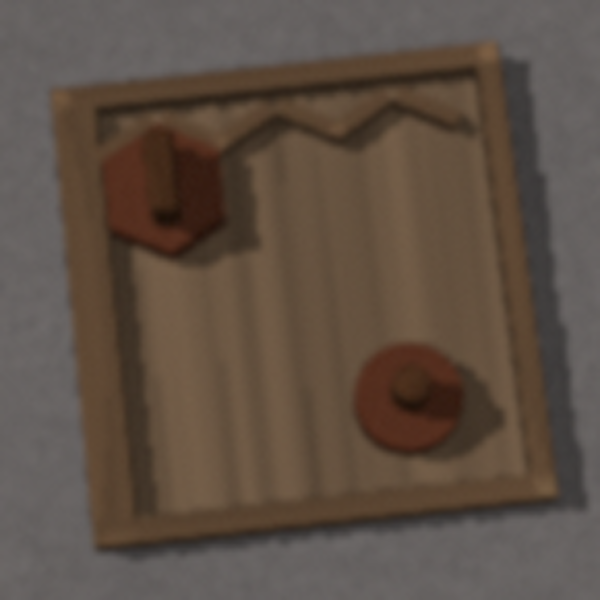

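The top view (crop scale 1.82, offset (110,130)) shows these candidates, in full-image pixels:
- Red-brown hexagon on the left, about (146,174).
- Red-brown hexagon on the right, about (461,180).
- Blue look-alike, about (506,229). Not wanted.
- Square stamp, about (150,261). Not wanted.
- hex_c, already home, about (290,186).
- Round stamp, about (349,236).

I choose the two red-brown hexagons outside the tray. Next I fit their poses and overlay the result as a check.

```bash
cat > vis.py <<'E'
import cv2, numpy as np
from scipy.optimize import minimize
S=4
def project(p,P):
    T=np.linalg.inv(p["T"]); q=P@T[:3,:3].T+T[:3,3]
    return np.c_[p["fx"]*q[:,0]/q[:,2]+p["cx"], p["fy"]*q[:,1]/q[:,2]+p["cy"]]
def prism(poly,z0,z1): return np.vstack([np.c_[poly,np.full(len(poly),z)] for z in (z0,z1)])
def rect(x0,x1,y0,y1): return np.array([[x0,y0],[x1,y0],[x1,y1],[x0,y1]])
def ngon(r,n): a=np.arange(n)*2*np.pi/n; return r*np.c_[np.cos(a),np.sin(a)]
bar=rect(-.02,.02,-.007,.007)
HEX=[prism(ngon(.056/3**.5,6),0,.02),prism(bar,.02,.05)]
ROUND=[prism(ngon(.026,40),0,.02),prism(ngon(.009,20),.02,.05)]
TRAY=[prism(rect(-.132,.092,-.111,.107),0,.022)]
def place(parts,q,z=0):
    c,s=np.cos(q[2]),np.sin(q[2]); R=np.array([[c,-s,0],[s,c,0],[0,0,1]])
    return [P@R.T+[q[0],q[1],z] for P in parts]
def render(p,parts,win):
    x0,y0,x1,y1=win; m=np.zeros(((y1-y0)*S,(x1-x0)*S),np.float32)
    for P in parts:
        h=cv2.convexHull(((project(p,P)-[x0,y0]+.5)*S-.5).astype(np.float32))
        cv2.fillConvexPoly(m,np.round(h*16).astype(np.int32),1.,cv2.LINE_8,4)
    return cv2.resize(m,(x1-x0,y1-y0),interpolation=cv2.INTER_AREA)
def fit(views,parts,q0,z=0):
    """views: list of (picture, float mask, window)"""
    f=lambda q: sum(np.abs(render(p,place(parts,q,z),w)-m).sum()/m.sum() for p,m,w in views)
    best=None
    for y in q0[2] if np.ndim(q0[2]) else [q0[2]]:
        x=np.array([q0[0],q0[1],y])
        for d in (.01,.003):
            r=minimize(f,x,method="Nelder-Mead",options=dict(initial_simplex=np.vstack([x,x+[d,0,0],x+[0,d,0],x+[0,0,15*d]]),xatol=1e-5,fatol=1e-5)); x=r.x
        if best is None or r.fun<best.fun: best=r
    return best.x,best.fun
def pix2world(p,u,v,z):
    d=p["T"][:3,:3]@[(u-p["cx"])/p["fx"],(v-p["cy"])/p["fy"],1]; o=p["T"][:3,3]
    return (o+d*(z-o[2])/d[2])[:2]
def win(b,g=8): return [int(b[0])-g,int(b[1])-g,int(b[2])+g,int(b[3])+g]
def softmask(p,w,lo,hi,chan):
    i=p["img"][w[1]:w[3],w[0]:w[2]].astype(float); return np.clip((chan(i)-lo)/(hi-lo),0,1)
sat=lambda i: (i.max(2)-i.min(2))/(i.max(2)+1)
E
cat > m1.py <<'E'
from vis import *; import pickle
top,side=[pickle.load(open(f"{n}0.pkl","rb")) for n in("top","side")]
yaws=np.deg2rad([-90,-60,-30,0,30,60])
M=lambda p,w,lo=.2,hi=.5: (p,softmask(p,w,lo,hi,sat),w)
t0=pix2world(top,322,212,.01)
out={}
tq,e=fit([M(top,win([258,149,386,275]))],TRAY,[*t0,np.deg2rad(7)]); print("tray",tq,e)
tq2,e=fit([M(top,win([258,149,386,275]),.12,.3)],TRAY,[*t0,np.deg2rad(7)]); print("tray",tq2,e)
out["tray"]=tq
for n,bt in dict(L=[130,158,166,188],R=[442,163,475,199]).items():
    c=pix2world(top,(bt[0]+bt[2])/2,(bt[1]+bt[3])/2,.02)
    sp=project(side,np.array([[*c,.02]]))[0]; ws=win([sp[0],sp[1],sp[0],sp[1]],28)
    for vs in ([M(top,win(bt))],[M(top,win(bt)),M(side,ws)]):
        q,e=fit(vs,HEX,[*c,yaws]); print(n,np.round(q,4),np.rad2deg(q[2]),e,sp)
        out[n]=q
rg=lambda i:(i[...,0]-i[...,1])/(i[...,0]+1)
i=top["img"]; print("RGB clay",i[240,343],"wood",i[230,330],"knob",i[233,349],"gray",i[300,300])
w=win([332,224,366,248],6); mm=(top,softmask(top,w,.35,.5,rg),w)
q,e=fit([mm],ROUND,[*pix2world(top,348,236,.02),0],.008); print("round",q,e); out["round"]=q
def intray(q,t): c,s=np.cos(t[2]),np.sin(t[2]); d=q[:2]-t[:2]; return [c*d[0]+s*d[1],-s*d[0]+c*d[1]]
w=win([273,170,305,203],3); mm=(top,softmask(top,w,.35,.5,rg),w)
cs,sn=np.cos(tq[2]),np.sin(tq[2]); c0=tq[:2]+[cs*.035-sn*.0568,sn*.035+cs*.0568]
q,e=fit([mm],HEX,[*c0,tq[2]],.008); print("hexc in tray",intray(q,tq),np.rad2deg(q[2]-tq[2]),e); print("round in tray",intray(out["round"],tq)); out["C"]=q
pickle.dump(out,open("q.pkl","wb"))
def ov(p,items,w,f):
    k=6; im=cv2.resize(p["img"][w[1]:w[3],w[0]:w[2],::-1],None,fx=k,fy=k,interpolation=cv2.INTER_CUBIC)
    for parts in items:
        for P in parts:
            h=cv2.convexHull(((project(p,P)-w[:2]+.5)*k).astype(np.float32)); cv2.polylines(im,[np.int32(h)],1,(0,255,0),1)
    return cv2.resize(im,(400,300))
g=lambda b:[int((b[0]+b[2])/2)-32,int((b[1]+b[3])/2)-24,int((b[0]+b[2])/2)+32,int((b[1]+b[3])/2)+24]
L,R=place(HEX,out["L"]),place(HEX,out["R"])
s=lambda q:np.tile(project(side,np.array([[q[0],q[1],.02]]))[0],2)
big=[258-10,149-7,258+150,149+113+28]
A=np.vstack([np.hstack([ov(top,[L],g([130,158,166,188]),0),ov(top,[R],g([442,163,475,199]),0)]),
 np.hstack([ov(top,[place(TRAY,tq),place(HEX,q,.008),place(ROUND,out["round"],.008)],[242,146,402,278],0),ov(side,[R],g(s(out["R"])),0)])])
cv2.imwrite("pics/ov.png",A)
E
python3 m1.py
```

```text
tray [ 0.56131902 -0.0227411   0.1330429 ] 0.4654349787082419
tray [ 0.56083923 -0.02277525  0.1250912 ] 0.007298570886615777
L [ 0.6135  0.3292 -0.5433] -31.12733634294566 0.09910838882809361 [196.87325463 350.44481981]
L [ 0.6148  0.329  -0.5625] -32.22770133967255 0.15359806940543957 [196.87325463 350.44481981]
R [ 0.6092 -0.3028  1.0755] 61.62020416486512 0.09729975593577227 [301.64339254 176.06901754]
R [ 0.6102 -0.3025 -1.1206] -64.20637396409256 0.21383137817109668 [301.64339254 176.06901754]
RGB clay [82 45 29] wood [98 79 60] knob [70 43 27] gray [101  97  96]
round [ 0.48847626 -0.07828663  0.0771947 ] 1.0285680431317665
hexc in tray [np.float64(0.03373323642949688), np.float64(0.05702446181949706)] 0.8025965936117259 0.9768718692692036
round in tray [np.float64(-0.07956719801300555), np.float64(-0.04539200761504049)]
```

View pics/ov.png

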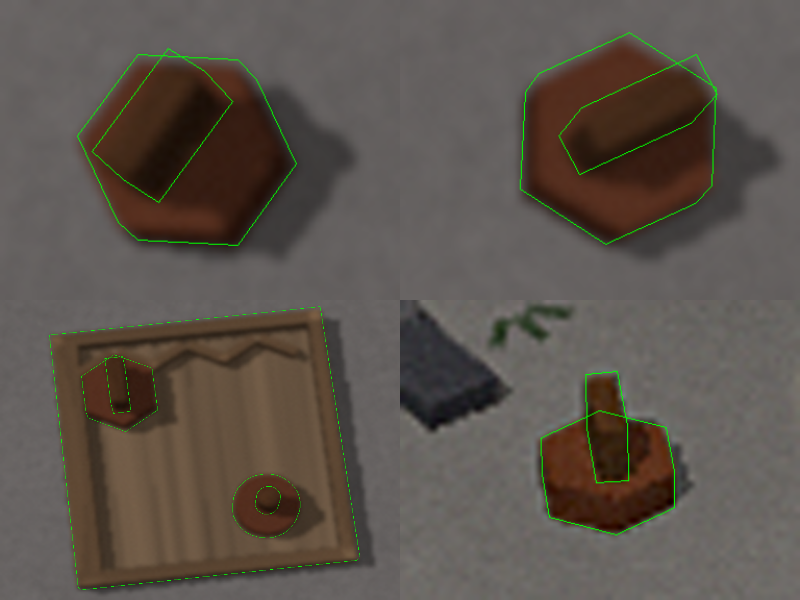

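The overlays match both red-brown hexagons, and also the tray, hex_c (which fits its seat within about 1 mm) and the round stamp. Now I pick the left hexagon and bring it to the middle notch. The bar goes at tray −60°, so the fingers can open without touching neighbouring handles.

```bash
cat > rob.py <<'E'
from cell import manip, imaging, models, readout
import numpy as np, cv2
TR=np.array([.5608,-.0228]); TY=.1251
def tray(x,y): c,s=np.cos(TY),np.sin(TY); return TR+np.array([c*x-s*y,s*x+c*y])/1000
def ori(phi): c,s=np.cos(phi),np.sin(phi); return np.array([[-s,c,0],[c,s,0],[0,0,-1.]])
def pos(xy,z): return np.array([*xy,z+.167])   # z = grasp point height
def stat(m): print(m,"t",round(readout.get_time_s(),2),"F",np.round(readout.get_contact_force(),1),"open",round(readout.get_opening(),3),"tcp",np.round(readout.get_tool_pos(),4))
def pick(xy,phi,z):
    manip.goto(pos(xy,z+.06),ori(phi)); manip.line_to(pos(xy,z),rate=.12); manip.close(25); stat("grip")
    manip.line_to(pos(xy,z+.07),rate=.2)
def insert(y,phi,z):
    manip.goto(pos(tray(10,y-2.5),z+.05),ori(phi)); stat("over")
    manip.line_to(pos(tray(10,y-2.5),z+.001),rate=.12); stat("down")
    r=manip.line_to(pos(tray(40,y),z+.001),rate=.03,threshold=7); stat(f"home {r}")
    c,s=np.cos(TY),np.sin(TY); d=readout.get_tool_pos()[:2]-TR; print("tool in tray",np.round(1000*np.array([c*d[0]+s*d[1],-s*d[0]+c*d[1]]),1))
def snap(name):
    p=imaging.capture("top"); cv2.imwrite(f"pics/{name}.png",cv2.resize(p["img"][140:285,250:395,::-1],(600,600),interpolation=cv2.INTER_CUBIC)); return p
E
python3 - <<'E'
from rob import *
pick([.6148,.329],np.deg2rad(58),.042)
insert(0,TY+np.pi/6,.050)
E
```

```text
grip t 6.06 F [ 0.5 -0.3 -0.3] open 0.148 tcp [0.6148 0.329  0.209 ]
over t 7.89 F [ 0.4 -2.   4.5] open 0.153 tcp [ 0.5708 -0.0255  0.2668]
down t 8.45 F [-2.6 -8.9 56.6] open 0.149 tcp [ 0.5738 -0.0256  0.2229]
home True t 8.74 F [ 1.1 -1.3 15.1] open 0.153 tcp [ 0.5752 -0.0258  0.2237]
tool in tray [14.  -4.8]
```

```bash
python3 - <<'E'
from rob import *
manip.line_to(readout.get_tool_pos()+[0,0,.012],rate=.05); stat("up")
a=imaging.capture("top")["img"][140:285,240:400,::-1]; b=imaging.capture("side")["img"][190:310,210:360,::-1]
cv2.imwrite("pics/chk1.png",np.hstack([cv2.resize(x,(400,400),interpolation=cv2.INTER_CUBIC) for x in(a,b)]))
E
```

```text
up t 9.14 F [-0.2 -0.2 -0.7] open 0.15 tcp [ 0.5751 -0.026   0.2357]
```

View pics/chk1.png

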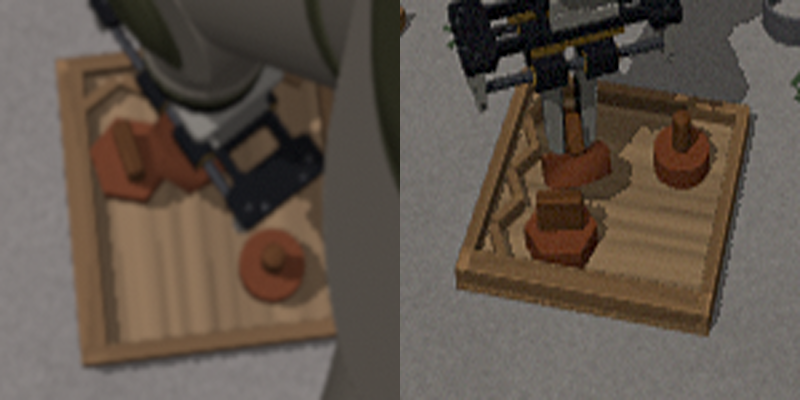

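The stamp is tilted in the hand: in the side view its −x/right edge at about (600,165) is higher. It probably caught hex_c's edge, but hex_c looks unmoved at (130,160) in the left crop. I'll set it down in the open part of the tray to level it, then re-measure.

```bash
python3 - <<'E'
from rob import *
import pickle
o=ori(TY+np.pi/6); q=tray(-50,22)
manip.line_to(pos(readout.get_tool_pos()[:2],.095),rate=.15)
manip.line_to(pos(q,.075),rate=.15)
print(manip.line_to(pos(q,.049),rate=.05,threshold=4)); stat("touch")
manip.ungrasp(); stat("rel")
manip.line_to(pos(q,.13),rate=.25)
manip.goto(pos([.60,-.30],.12),ori(np.deg2rad(25.8))); 
p=snap("s2"); pickle.dump(p,open("top2.pkl","wb")); s=imaging.capture("side"); pickle.dump(s,open("side2.pkl","wb")); stat("away")
from vis import *
rg=lambda i:(i[...,0]-i[...,1])/(i[...,0]+1)
def red(p,P,g=24):
    u=project(p,P).mean(0); w=win([u[0],u[1],u[0],u[1]],g); return (p,softmask(p,w,.35,.5,rg),w)
P=np.array([[*q,.03]])
for vs in ([red(p,P)],[red(p,P),red(s,P)]):
    r,e=fit(vs,HEX,[*q,[TY-np.pi/3,TY-np.pi/3+.15,TY-np.pi/3-.15]],.008)
    c,sn=np.cos(TY),np.sin(TY); d=1000*(r[:2]-TR); print(r,"tray",c*d[0]+sn*d[1],-sn*d[0]+c*d[1],np.rad2deg(r[2]-TY),e)
E
```

```text
True
touch t 10.6 F [-0.3 -0.7  3. ] open 0.143 tcp [ 0.5092 -0.0075  0.2243]
rel t 11.91 F [-2.7 -9.   8.5] open 0.995 tcp [ 0.5078 -0.0099  0.2253]
away t 13.62 F [ 0.1  0.3 -0.5] open 1.004 tcp [ 0.6005 -0.2975  0.2872]
[ 0.4962505   0.00869742 -0.88938074] tray -60.114996671874685 39.30536510944251 -58.12546488969805 1.1507960407617022
[ 0.50049939  0.00798669 -0.96605864] tray -55.987998219552736 38.070039800232664 -62.5187848243464 1.943484323863832
```

View pics/s2.png

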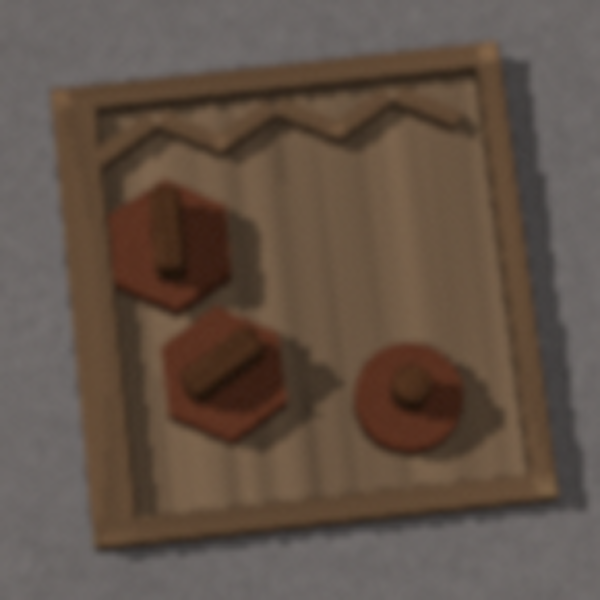

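The view shows why it went wrong. My travel height was too low, so hex_c was dragged about 26 mm out of its notch, from crop (162,190) to (167,247). Stamp L now stands flat at crop (225,372). Nothing is lost: I'll fit both poses together, slide hex_c home by its bar first, and travel higher from here on.

```bash
cat >> rob.py <<'E'
def T2(xy): c,s=np.cos(TY),np.sin(TY); d=1000*(np.asarray(xy)[:2]-TR); return np.array([c*d[0]+s*d[1],-s*d[0]+c*d[1]])
E
cat > joint.py <<'E'
from vis import *; from rob import T2,tray,TY
rg=lambda i:(i[...,0]-i[...,1])/(i[...,0]+1)
def joint(pics,qs,kinds,win_t,d=.004):
    """fit several red things at once (tray floor) in the given pictures; win_t: tray-frame mm points that the window spans"""
    V=[]
    for p in pics:
        u=project(p,np.array([[*tray(*t),.03] for t in win_t])); w=win([*u.min(0),*u.max(0)],0); V.append((p,softmask(p,w,.26,.38,rg),w))
    def f(v):
        parts=sum([place(k,q,.008) for k,q in zip(kinds,v.reshape(-1,3))],[])
        return sum(np.abs(render(p,parts,w)-m).sum()/m.sum() for p,m,w in V)
    x=np.ravel(qs)
    for k in (d,d/2):
        n=len(x); sx=np.vstack([x]+[x+np.eye(n)[i]*(k*12 if i%3==2 else k) for i in range(n)])
        r=minimize(f,x,method="Nelder-Mead",options=dict(initial_simplex=sx,xatol=1e-5,fatol=1e-5,maxiter=1500)); x=r.x
    for q in x.reshape(-1,3): print("tray",np.round(T2(q),1),"yaw",round(np.rad2deg(q[2]-TY),1),"err",round(r.fun,3))
    return x.reshape(-1,3)
E
python3 - <<'E'
from joint import *; import pickle
p,s=[pickle.load(open(f"{n}2.pkl","rb")) for n in("top","side")]
q=[[*tray(9,56.8),TY],[*tray(-57,39),TY-np.pi/3]]
W=[(40,86),(-95,86),(-95,5),(40,5)]
a=joint([p],q,[HEX,HEX],W); b=joint([p,s],q,[HEX,HEX],W)
E
```

```text
tray [ 7.9 57.5] yaw 0.4 err 0.083
tray [-57.6  38.5] yaw -58.5 err 0.083
tray [ 8.  57.6] yaw -0.0 err 0.29
tray [-56.5  38. ] yaw -59.2 err 0.29
```

```bash
python3 - <<'E'
from rob import *
o=ori(TY+np.pi/2) if manip.ik(pos(tray(8,57.5),.05),ori(TY+np.pi/2)) is not None else ori(TY-np.pi/2)
manip.goto(pos(tray(8,57.5),.14),o); stat("above")
manip.line_to(pos(tray(8,57.5),.049),rate=.15); manip.close(15); stat("grip")
print(T2(readout.get_tool_pos()))
r=manip.line_to(pos(tray(40,56.8),.049),rate=.04,threshold=4); stat(f"home {r}"); print(T2(readout.get_tool_pos()))
manip.ungrasp(); stat("rel"); print(T2(readout.get_tool_pos()))
manip.line_to(pos(tray(30,56.8),.14),rate=.25)
E
```

```text
above t 14.89 F [0.3 0.2 0.5] open 0.998 tcp [0.562  0.0338 0.3067]
grip t 16.85 F [-0.6  0.2 -0.1] open 0.149 tcp [0.5615 0.0352 0.216 ]
[ 7.98537835 57.48988955]
home True t 17.52 F [-1.3  0.2  4.6] open 0.149 tcp [0.5896 0.0382 0.2159]
[36.20258831 56.92948065]
rel t 18.82 F [ 1.  -0.7  0.1] open 1.0 tcp [0.5888 0.0379 0.2155]
[35.39979091 56.75857824]
```

```bash
cat >> rob.py <<'E'
def insert(y,phi,z=.050):
    manip.goto(pos(tray(5,y-2.5),.145),ori(phi)); stat("over")
    r=manip.line_to(pos(tray(5,y-2.5),z+.0005),rate=.12,threshold=12); stat(f"down {r}")
    if r: return False
    r=manip.line_to(pos(tray(40,y),z+.0005),rate=.04,threshold=4.5); stat(f"home {r}"); print("tool in tray",np.round(T2(readout.get_tool_pos()),1))
    return True
E
python3 - <<'E'
from rob import *
phi=TY+np.pi/6; q=tray(-57.2,38.3)
manip.goto(pos(q,.12),ori(phi)); manip.line_to(pos(q,.050),rate=.15); manip.close(30); stat("grip")
manip.line_to(pos(q,.145),rate=.2); stat("lift")
insert(0,phi)
s=imaging.capture("side")["img"][190:310,210:360,::-1]; cv2.imwrite("pics/s3.png",cv2.resize(s,(750,600),interpolation=cv2.INTER_CUBIC))
E
```

```text
grip t 22.03 F [ 0.3 -0.9 -0.8] open 0.149 tcp [0.4992 0.0081 0.217 ]
lift t 22.66 F [ 0.1 -0.2 -1.7] open 0.149 tcp [0.499  0.0076 0.3115]
over t 23.06 F [-0.9  0.5 -2.4] open 0.148 tcp [ 0.5665 -0.0252  0.3099]
down True t 23.85 F [-0.3 -1.   5.3] open 0.148 tcp [ 0.5651 -0.0242  0.2167]
```

View pics/s3.png

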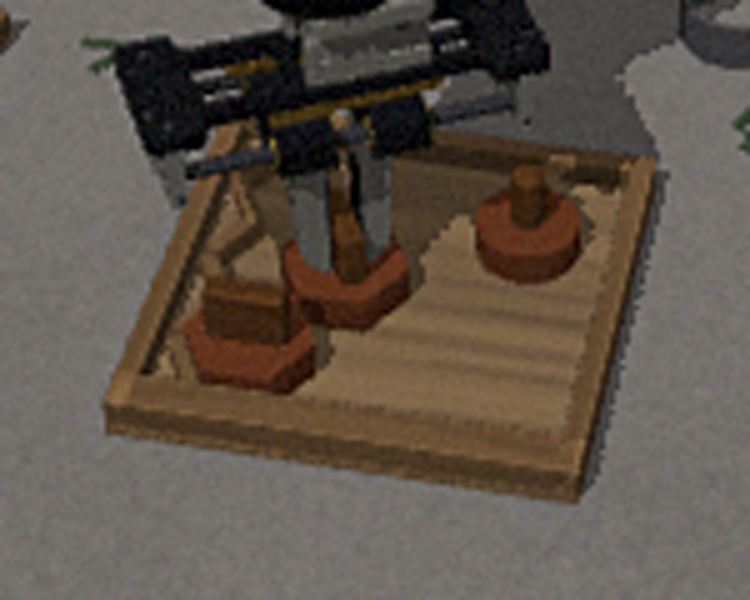

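The stamp is on the floor, level and clear of hex_c: at crop (345,285) it stands beside hex_c at (250,350). The stop was just floor contact, so I continue the slide home.

```bash
cat >> rob.py <<'E'
def slide(y,z):
    r=manip.line_to(pos(tray(41,y),z),rate=.03,threshold=4.5); stat(f"home {r}"); print("tool in tray",np.round(T2(readout.get_tool_pos()),1))
def release():
    manip.ungrasp(); stat("rel"); p=readout.get_tool_pos(); print("tool in tray",np.round(T2(p),1)); manip.line_to([p[0],p[1],.145+.167],rate=.25)
E
python3 - <<'E'
from rob import *
p=readout.get_tool_pos(); manip.line_to(pos(p[:2],.0505),rate=.05)
slide(0,.0505)
E
```

```text
home True t 25.14 F [-0.8 -1.1  0.9] open 0.149 tcp [ 0.5966 -0.0186  0.2168]
tool in tray [36.  -0.3]
```

```bash
python3 - <<'E'
from rob import *
release()
q=[.6102,-.3025]; ph=np.deg2rad(25.8)
manip.goto(pos(q,.12),ori(ph))
manip.line_to(pos(q,.042),rate=.15); manip.close(30); stat("grip"); manip.line_to(pos(q,.145),rate=.25); stat("lift")
phi=TY+np.pi/6
manip.goto(pos(tray(5,-59.3),.145),ori(phi)); stat("over")
print(manip.line_to(pos(tray(5,-59.3),.052),rate=.12,threshold=15)); stat("down")
manip.line_to(pos(tray(5,-59.3),.0505),rate=.02,threshold=4); stat("floor")
slide(-56.8,.0505)
E
```

```text
rel t 26.45 F [-0.4  0.2 -1.3] open 1.001 tcp [ 0.5963 -0.0187  0.2167]
tool in tray [35.8 -0.4]
grip t 29.95 F [0.3 0.3 0.2] open 0.149 tcp [ 0.6101 -0.3025  0.2089]
lift t 30.51 F [ 0.1  0.2 -1.4] open 0.152 tcp [ 0.6099 -0.3026  0.3122]
over t 31.41 F [ 0.1 -1.1 -2.1] open 0.152 tcp [ 0.5736 -0.0827  0.3115]
False
down t 32.33 F [ 0.3  0.5 -1.9] open 0.15 tcp [ 0.5734 -0.0811  0.2194]
floor t 32.58 F [-0.2 -1.1 -1.2] open 0.149 tcp [ 0.5733 -0.0811  0.2179]
home True t 33.52 F [-0.6 -1.4  3.3] open 0.148 tcp [ 0.6031 -0.0753  0.2169]
tool in tray [ 35.4 -57.4]
```

```bash
python3 - <<'E'
from rob import *
import pickle
release()
o=ori(TY+np.pi/2)
q=np.array([.4885,-.0783]); print("round",T2(q))
manip.goto(pos(q,.12),o); manip.line_to(pos(q,.050),rate=.15); manip.close(20); stat("grip")
manip.line_to(pos(q,.0515),rate=.05)
manip.line_to(pos(tray(-25,-28.4),.0515),rate=.12); stat("near")
manip.line_to(pos(tray(-25,-28.4),.0505),rate=.03)
r=manip.line_to(pos(tray(-5,-28.4),.0505),rate=.03,threshold=4); stat(f"nest {r}"); print(T2(readout.get_tool_pos()))
release()
manip.goto(pos([.60,-.30],.15),ori(np.deg2rad(25.8))); stat("away")
p=snap("s4"); pickle.dump(p,open("top4.pkl","wb")); s=imaging.capture("side"); pickle.dump(s,open("side4.pkl","wb"))
from joint import *
q=[[*tray(35,56.8),TY],[*tray(35,0),TY-np.pi/3],[*tray(35,-56.8),TY-np.pi/3],[*tray(-11,-28.4),0]]
W=[(75,86),(-50,86),(-50,-97),(75,-97)]
joint([p],q,[HEX]*3+[ROUND],W,.003)
E
```

```text
rel t 34.83 F [-0.3 -1.   0.3] open 1.001 tcp [ 0.6026 -0.0753  0.2167]
tool in tray [ 35.  -57.3]
round [-78.65994395 -46.04512154]
grip t 37.87 F [ 0.  -0.2 -0.3] open 0.191 tcp [ 0.4885 -0.0783  0.217 ]
near t 38.73 F [ 0.1 -0.8 -0.6] open 0.186 tcp [ 0.5389 -0.0542  0.2182]
nest True t 39.48 F [ 0.3 -0.3  1.5] open 0.19 tcp [ 0.5532 -0.0523  0.217 ]
[-11.18875429 -28.35788761]
rel t 40.74 F [-0.2 -0.4  1.1] open 0.999 tcp [ 0.5527 -0.0526  0.217 ]
tool in tray [-11.8 -28.5]
away t 42.27 F [ 0.4  0.8 -0.4] open 1.005 tcp [ 0.6001 -0.2981  0.3162]
tray [35.6 57. ] yaw -0.1 err 0.048
tray [35.3  0.5] yaw -60.6 err 0.048
tray [ 34.8 -56.1] yaw -60.4 err 0.048
tray [ -8.8 -29. ] yaw -6.9 err 0.048
```

View pics/s4.png

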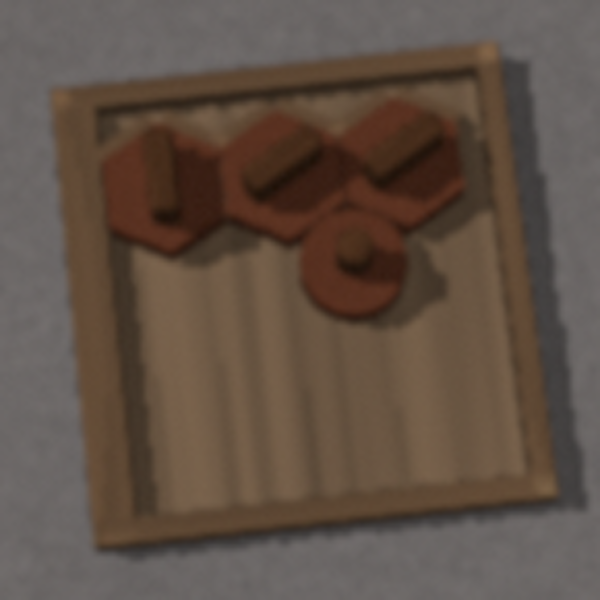

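In the view the three hexagons sit in a row at crop (163,190), (283,175) and (402,160), with the round in the right gap at (353,262). The fits agree with the seats to within about 0.8 mm. As a check, I give the round one gentle low push, which also presses both hexes into the fence. Then I look again and hand in.

```bash
python3 - <<'E'
from rob import *
o=ori(TY+np.pi/2); y=-28.4
manip.close(10)
manip.goto(pos(tray(-62,y),.12),o); manip.line_to(pos(tray(-62,y),-.001+.003),rate=.15) if False else manip.line_to(pos(tray(-62,y),.036),rate=.15)
stat("low")
r=manip.line_to(pos(tray(-38,y),.036),rate=.025,threshold=3.5); stat(f"push {r}"); print(T2(readout.get_tool_pos()))
manip.line_to(pos(tray(-62,y),.036),rate=.1); manip.line_to(pos(tray(-62,y),.14),rate=.25)
manip.goto(pos([.60,-.30],.15),ori(np.deg2rad(25.8))); stat("away")
p=snap("s5"); s=imaging.capture("side")
from joint import *
q=[[*tray(35,56.8),TY],[*tray(35,0),TY-np.pi/3],[*tray(35,-56.8),TY-np.pi/3],[*tray(-11,-28.4),0]]
W=[(75,86),(-50,86),(-50,-97),(75,-97)]
joint([p],q,[HEX]*3+[ROUND],W,.003)
E
```

```text
low t 45.55 F [-1.   0.1  1.3] open 0.006 tcp [ 0.5032 -0.0589  0.2032]
push True t 46.22 F [-0.5  0.2  0.5] open 0.006 tcp [ 0.5187 -0.0568  0.2027]
[-45.96260099 -28.47151552]
away t 48.11 F [-0.8  0.1  0.8] open 0.009 tcp [ 0.6    -0.298   0.3162]
tray [35.6 57. ] yaw -0.6 err 0.048
tray [35.2  0.5] yaw -60.0 err 0.048
tray [ 35.  -56.1] yaw -60.6 err 0.048
tray [ -8.6 -28.8] yaw -6.9 err 0.048
```

View pics/s5.png

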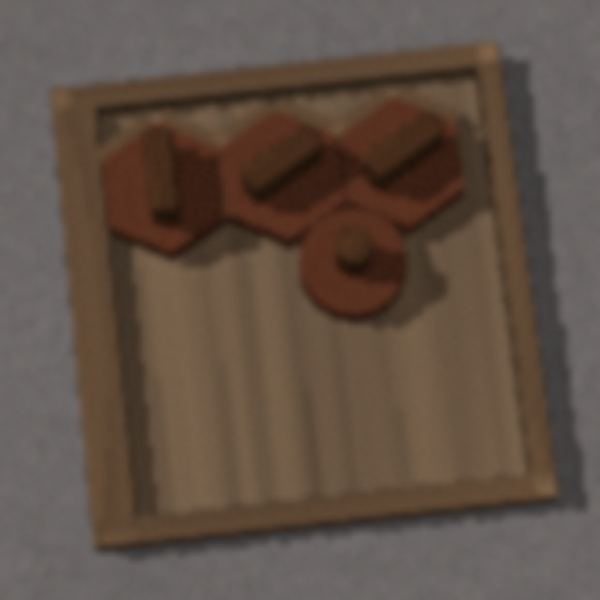

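The view is unchanged: the row is tight at crop (163,190), (283,175) and (402,160), and the round is nestled at (353,262). The push met firm resistance, so I'm handing in.

```bash
python3 -c "
from cell import manip
print(manip.finish_job())"
```

```text
the job is handed in; nothing more can be done
None
```

The job was handed in at about 48 s with all three hexagons home in their notches (fitted within about 1 mm of their seats) and the round stamp nestled in the middle–right gap; on the way I dragged hex_c about 26 mm out of its notch by travelling too low, then slid it back home, and no verdict came back.

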